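# Blow the loose gold leaf off a gilded lotus bud

## Task

Loose gold leaf is to be blown off the freshly gilded lotus bud. First turn the lever of the air tank's ball valve to half open (45 degrees, midway between across the pipe and along it) and let go of it, then draw the stick with the pointed lotus bud out of the sloping rack, gripping bare stick and never the gilded bud, turn it level and bring it in front of the nozzle, in line with it, the bud's tip pointing straight at the nozzle from about 8 cm away. Finish while holding it still there, without bumping it on the tank, and leave the other two ornaments in the rack and the things on the bench where they are.

Things in the scene. Friction and masses are not known exactly. Their poses are not given: they have to be found in the camera images.
- valve_lever (a joint): Opening of the ball valve, rad: 0 shut (lever square across the pipe, pointing to the tank's -x), 1.571 fully open (lever along the pipe towards the nozzle, the tank's -y), 0.785 half open; grows counter-clockwise from above. Starts nearly shut (0 to 0.3). Needs about 0.22 N m (3 N at the grip point) and stays where it is left.
- valve_axis (a point): Point on the valve's upright turning axis at the height of the lever's middle (226 mm above the bench). Its axes are the air tank's.
- lever_grip (a point): Grip point on the lever's middle line, 75 mm from the valve's axis. The lever is a level steel bar, 14 mm wide, 9 mm thick, reaching 105 mm from the axis, free from 30 mm outwards; nothing under its outer part down to the bench while it is less than half open. Its -x axis points along the lever from valve to free end; z up.
- air_tank: Grey portable air tank fixed on the bench, lying along its x (300 mm long, 120 mm diameter, top at 150 mm; handle on the +x half up to 191 mm). Origin under its middle, z up. From its top a 17 mm pipe rises, then runs level along -y at 190 mm height, through the ball valve (stem 100 mm from the origin) to the nozzle. Place varies by 10 cm, yaw by 0.3.
- nozzle (a point): Centre of the nozzle's outlet (9 mm diameter), 225 mm from the tank's origin along the tank's -y, 190 mm above the bench. Its axes are the air tank's: the jet leaves level along -y.
- rack: Wooden drying rack fixed on the bench, origin under it, z up. Its board (250 mm along y, 80 wide, 45 thick) slopes, facing up and to +x, away from the robot. Three blind 14 mm holes, 37 mm deep, 80 mm apart along y, mouths at x 0, 90 mm above the bench. The holes lean 40 degrees from the vertical towards +x; the loose-fitting sticks sag to 44. Yaw -0.35 to 0.15.
- lotus_stick: The stick with the pointed lotus bud, in any one of the three holes. Origin at the centre of its lower (butt) end, z along it towards the bud. Bare wood, 12 mm diameter, from z 0 to 186 mm, the first 37 mm in the hole; gilded bud from z 186 to 270, 43 mm at its widest (z 212), drawn out to a slim point. 40 to 80 g, centre of mass near z 170.
- lotus_grip (a point): A good grip point on the bare stick's middle line, 97 mm from the butt (60 mm outside the rack's face, 89 mm below the bud). Axes as lotus_stick.
- lotus_butt (a point): Centre of the stick's lower end.
- lotus_tip (a point): The point of the lotus bud, 270 mm from the butt along the stick.
- lotus_head: The gilded bud itself, fixed on the stick. Its origin and axes are those of the stick (the butt end), not the bud's middle.
- ball_stick: A like stick with a ball-shaped gilded ornament (43 mm), in another hole: leave it. Origin at its butt, z along the stick; 234 mm long.
- pod_stick: A like stick with a flat-topped, cup-shaped gilded ornament (45 mm), in another hole: leave it. Origin at its butt, z along the stick; 230 mm long.
- pedestal_bowl: Gilded bowl on a foot, 74 mm wide, 62 mm high, standing between rack and tank: leave it. Origin under it.
- gem_plate: Blue plastic plate of gems, 150 mm wide, 18 mm high: leave it. Origin under it.
- lacquer_jar: Amber jar, 60 mm wide, 75 mm high: leave it. Origin under it.
- gilding_brush: Brush lying near the robot, 190 mm long: leave it. Origin under its middle.
- small_bowl: Smaller gilded bowl, 60 mm wide, 50 mm high: leave it. Origin under it.
- varnish_tin: Steel tin, 72 mm wide, 85 mm high: leave it. Origin under it.
- turned_blank: Turned wooden blank, 56 mm wide, 56 mm high: leave it. Origin under it.

How it is judged:
On the way, in this order (a step that is already met when the one before it is completed fails the run):
1. the valve lever stands at half open (45 degrees, within 7) and has been let go, with the lotus bud still in the rack (value of joint valve_lever between 0.665 and 0.905 rad and contact force between the fingers and air_tank below 0.1 N and distance of lotus_stick from where it was at the start of the episode below 0.02 m), for 0.2 s.
2. the stick is drawn clear of the rack, held in the fingers (z of lotus_butt in the frame of rack above 0.11 m and contact force between the fingers and lotus_stick above 0.8 N and contact force between lotus_stick and rack below 0.1 N and contact force between lotus_stick and air_tank below 0.1 N), for 0.2 s.
At the end, for the whole second after the job is handed in: Valve at 45 degrees within 7. The fingers hold the lotus stick still, clear of rack and tank, level within 12 degrees and aimed at the nozzle within 13; the bud's tip is 50 to 115 mm before the nozzle and within 25 mm of the jet's axis sideways and in height (value of joint valve_lever between 0.665 and 0.905 rad and contact force between the fingers and lotus_stick above 0.8 N and contact force between lotus_stick and rack below 0.1 N and contact force between lotus_stick and air_tank below 0.1 N and y of lotus_tip in the frame of nozzle between -0.115 and -0.05 m and x of lotus_tip in the frame of nozzle between -0.025 and 0.025 m and z of lotus_tip in the frame of nozzle between -0.025 and 0.025 m and angle between the z axis of lotus_stick and the y axis of air_tank, either way round below 0.23 rad and y of lotus_butt in the frame of nozzle below -0.25 m and angle between lotus_stick's own z axis and vertical between 1.36 and 1.78 rad and height (world z) of lotus_butt above 0.12 m and linear speed of lotus_stick below 0.02 m/s); the arm keeps its last pose, push and grip.
It fails at once if the robot touches the gilded bud (contact force between any of the fingers, the arm and lotus_head above 0.3 N).
It fails at once if the lotus ornament is bumped on the tank (contact force between lotus_stick and air_tank above 0.5 N).
It fails at once if another ornament in the rack is pulled or knocked out of place (20 mm) (distance of any of ball_stick, pod_stick from where it was at the start of the episode above 0.02 m).
It fails at once if a thing on the bench is shifted by more than 20 mm (distance of any of pedestal_bowl, gem_plate, lacquer_jar, gilding_brush, small_bowl, varnish_tin, turned_blank from where it was at the start of the episode above 0.02 m).
It also fails if it takes over 56 s, if anything falls off the work surface, if the arm or the gripper's body presses on something with over 40 N, if the wrist force passes 120 N, or if a joint passes its speed limit or range.

## Robot

A 7-joint arm with a two-finger parallel gripper is mounted at the origin on the work surface. World frame = base frame: x ahead of the robot, y to its left, z up, the work surface at z = 0. Lengths are in m, angles in rad, forces in N, time in s.
With the tool pointing down it reaches from about 0.35 to 0.9 m from the base axis. Payload 19.9 kg.
Tool frame: the origin (TCP) lies between the finger pads; the fingertips stand 11 mm ahead of it and the grasp point (between the pads) lies 8 mm behind it; z points along the fingers, y is the line along which they close (so a half turn about z gives the same grasp; the last joint's range is limited). The gripper opens to 85 mm and grips with 20 to 120 N. Pads are 22 mm wide; open, the fingers measure 114 mm over their backs; the gripper's body (76 mm by 85 mm) begins 54 mm behind the grasp point. The pads swing forward as they close: fully open they stand 13 mm farther back than shut.
Start: joints at [1.171, 0.417, -0.01, 1.614, 0.005, 1.111, -0.053], TCP at [0.219, -0.585, 0.222] pointing down, gripper open.
Joint ranges: [-2.81, 2.81], [-0.39, 2.02], [-1.27, 1.25], [0.06, 2.57], [-1.19, 4.33], [0.19, 2], [-2.82, 2.82]. Speed limits (rad/s): [1.89, 1.89, 2.39, 2.39, 3.01, 3.01, 3.01].

## Interface

Orientations are given as a 3x3 rotation matrix whose columns are the frame's x, y, z axes.
In Python, from plant import env, imaging gives the robot as it stands.
- The arm moves only by the shell command python3 -m inch 'ROWS'. ROWS is JSON, one flat list of numbers, 7 for each row, row after row: the turn, a rotation vector about the tool's x, y, z in rad, then the shift along the tool's x, y, z in cm, then the opening, from 0 (shut) to 1 (fully open). In form: [rx, ry, rz, dx, dy, dz, grip, rx, ry, rz, dx, dy, dz, grip, ...]. A call has 1 to 8 rows; each row shifts and turns the commanded pose from where the row before left it, along the tool's axes as they then stand; what a row does not reach is not made up. A row lasts 1/10 s, in which the tool goes at most 50 mm and 8.59 degrees, less where a joint would pass 70% of its speed; a pose out of reach is approached as far as the arm can. A call is refused whole if a number of a shift passes 5 or a number of a turn 0.15, either way. A call with a gripper value outside its range is refused whole. The fingers move at their own pace and stop on an object; the grip force is fixed at half the most. Time passes only in rows, so rows that do not move let the fingers close. It gives the time, the measured TCP pose, the force, the opening and the grip force at its end, in the units of the state.
- env.state(): the state, without advancing time (a new reading comes with each control period).
- imaging.capture(name): name is "scene" or "side" or "wrist"; returns a dict with "color" (384x512x3 uint8, red, green, blue), "fx", "fy", "cx", "cy" (pixels), "cam_to_world" (4x4, takes a point from camera to world coordinates). Camera axes: x right, y down, z forward; pixel columns grow to the right and rows downward; lengths in m; the calibration is good to about 2 mm. A picture is of the moment at which its call begins. There is no depth.
- env.hand_in(): hands the job in; it is judged then, once.
Trained networks look in the newest picture that a camera, given by its name, has taken for a name from the list of things; names that differ only in an ending like _2 or _b are one class to them, and where a whole thing is asked for, a point or a joint stands for the part that bears it (a point fixed in the world has none). Each returns a list of dicts, best first, with "confidence" (0 to 1); they miss things now and then, are a little off and sometimes report something else, mostly with a low value. They report only what shows in the picture. A call takes as long as a camera call.
- imaging.silhouettes(target, camera): "mask" (384x512 bool, what is visible of it) and "bbox" ([left, top, width, height] in pixels, round what is visible of it).
The state is a dict: "time": time; "joint_pos": joint angles; "qd": joint speeds; "joint_efforts": joint torques, N m; "ee_pos": TCP position; "orientation": TCP orientation; "ft_force": force on the tool from outside, world axes, zero at the start; "torque": the same for the moment, N m; "width": finger opening in m; "grip_force": force on a finger pad.
Only numpy, scipy, OpenCV 4.12 (cv2) and the standard library are available. Lean on these libraries where they do the work, as an engineer would, in place of code of your own. Each camera call takes 0.05 s, during which the arm holds its last target. There are 200 camera calls.

## Working session

There is one attempt and no reset: what is moved stays moved. The work goes in short steps, Python scripts to look and compute and a shell command to move; the robot and the scene stay as the last step left them, time stands still between calls to the robot, and variables do not carry over. Pictures are saved under pics/ and viewed, at most 10 in all, crops included, and the job is handed in when it is done.

```bash
mkdir -p pics; ls; python3 - <<'E'
from plant import env, imaging
import cv2,numpy as np
s=env.state();print({k:np.round(v,3).tolist() for k,v in s.items()})
ims=[]
for n in("scene","side"):
    c=imaging.capture(n);print(n,c['fx'],c['fy'],c['cx'],c['cy'],np.round(c['cam_to_world'],4).tolist())
    cv2.imwrite(f'pics/{n}0.png',c['color'][:,:,::-1])
    for t in("valve_lever","nozzle","air_tank","rack","lotus_stick","lotus_head","ball_stick","pod_stick","pedestal_bowl","gem_plate","lacquer_jar","varnish_tin","turned_blank","small_bowl"):
        print(t,[(round(float(d['confidence']),2),[int(x) for x in d['bbox']],int(d['mask'].sum())) for d in imaging.silhouettes(t,n)[:2]])
E
```

```text
pics
{'time': 0.0, 'joint_pos': [1.17, 0.418, -0.01, 1.614, 0.005, 1.111, -0.053], 'qd': [0.001, -0.002, -0.001, 0.001, -0.0, -0.0, 0.001], 'joint_efforts': [-0.0, -86.444, 0.679, -43.489, 0.019, 0.008, 0.0], 'ee_pos': [0.219, -0.585, 0.221], 'orientation': [[0.936, 0.351, -0.001], [0.351, -0.936, 0.001], [-0.0, -0.001, -1.0]], 'ft_force': [-0.105, 0.476, -0.44], 'torque': [-0.009, -0.008, 0.015], 'grip_force': 0.0, 'width': 0.085}
scene 366.23157932666743 366.23157932666743 253.1914138899832 198.1206561575337 [[-0.831, 0.3269, -0.45, 1.0629], [0.5559, 0.5153, -0.6523, 0.71], [0.0186, -0.7922, -0.6099, 0.8506], [0.0, 0.0, 0.0, 1.0]]
valve_lever [(0.64, [314, 245, 17, 38], 208)]
nozzle [(0.8, [268, 248, 128, 134], 6828)]
air_tank [(0.63, [271, 247, 123, 134], 7149)]
rack [(0.9, [204, 143, 59, 62], 1408), (0.48, [173, 193, 14, 19], 199)]
lotus_stick [(0.66, [188, 134, 41, 32], 185), (0.39, [312, 228, 21, 24], 420)]
lotus_head [(0.65, [188, 135, 21, 15], 164), (0.4, [173, 219, 16, 25], 308)]
ball_stick [(0.52, [182, 127, 42, 33], 129)]
pod_stick [(0.76, [202, 143, 38, 32], 280)]
pedesta
[... 542 characters left out ...]
, 122, 20, 12], 84)]
nozzle [(0.76, [190, 118, 75, 60], 2293)]
air_tank [(0.74, [192, 118, 72, 58], 2274)]
rack [(0.57, [213, 242, 77, 97], 3776), (0.23, [189, 117, 75, 57], 2250)]
lotus_stick [(0.58, [258, 212, 58, 62], 567)]
lotus_head [(0.74, [293, 212, 22, 30], 325)]
ball_stick [(0.8, [265, 239, 56, 57], 506)]
pod_stick [(0.69, [248, 203, 51, 52], 335), (0.48, [256, 214, 60, 61], 545)]
pedestal_bowl [(0.67, [220, 204, 23, 26], 431)]
gem_plate [(0.93, [269, 207, 38, 21], 480)]
lacquer_jar [(0.46, [294, 213, 23, 28], 349)]
varnish_tin [(0.56, [288, 174, 19, 25], 512), (0.24, [220, 121, 21, 12], 76)]
turned_blank [(0.85, [318, 258, 15, 20], 229)]
small_bowl [(0.75, [312, 222, 18, 22], 265)]
```

```bash
python3 - <<'E'
import cv2
a=cv2.imread('pics/scene0.png');b=cv2.imread('pics/side0.png')
cv2.imwrite('pics/scene0b.png',cv2.resize(a[110:384,140:440],None,fx=2.6,fy=2.15,interpolation=2)[:600,:800])
cv2.imwrite('pics/side0b.png',cv2.resize(b[100:350,170:350],None,fx=2.4*1.0,fy=2.4,interpolation=2))
E
```

```text
(no output)
```

View pics/scene0b.png

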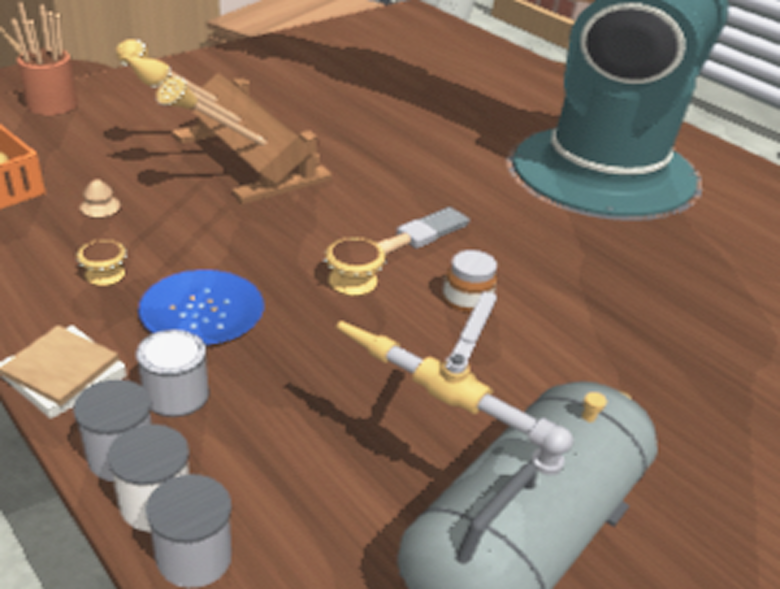

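View pics/side0b.png

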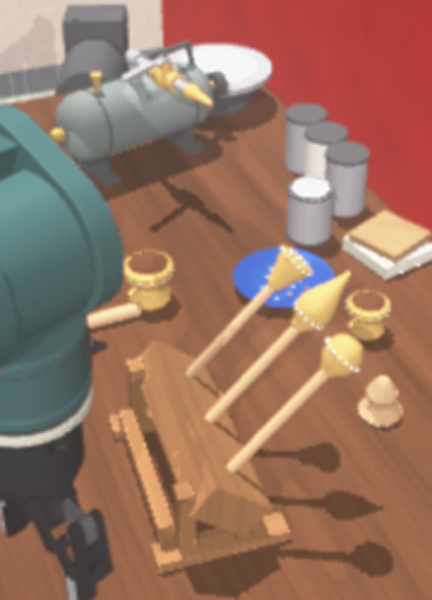

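The scene view shows the tank at lower right: nozzle tip at full-frame (271,261), stem (316,278), lever end (328,247). In the side view the lotus is in the middle hole, with its tip at (315,213) and its stick entering the board at (257.5,275). The ball is nearer the camera and the pod farther away.

```bash
cat > h.py <<'E'
import numpy as np
from plant import env, imaging
def cams(names=("scene","side")): return {n:imaging.capture(n) for n in names}
def proj(c,P):
    T=np.linalg.inv(c['cam_to_world']);p=T[:3,:3]@np.asarray(P)+T[:3,3]
    return np.array([c['fx']*p[0]/p[2]+c['cx'],c['fy']*p[1]/p[2]+c['cy']])
def ray(c,u,v):
    d=c['cam_to_world'][:3,:3]@np.array([(u-c['cx'])/c['fx'],(v-c['cy'])/c['fy'],1]);return c['cam_to_world'][:3,3],d
def onz(c,u,v,z):
    o,d=ray(c,u,v);return o+d*(z-o[2])/d[2]
def Rz(a): return np.array([[np.cos(a),-np.sin(a),0],[np.sin(a),np.cos(a),0],[0,0,1]])
E
python3 - <<'E'
from h import *
from scipy.optimize import least_squares
C=cams();S,D=C['scene'],C['side']
print('nozzle',onz(S,270.8,261.2,.19),onz(D,257.5,142.9,.19))
print('stem',onz(S,315.8,278.4,.23),'leverend',onz(S,327.7,247.2,.228),'elbow',onz(S,351.5,314.7,.19))
for n,p in dict(ball=(266.7,295.8),lotus=(257.5,275),pod=(249.2,255.4)).items(): print(n,onz(D,*p,.09))
# tank fit
obs=[(S,(270.8,261.2),(0,-.225,.19)),(D,(257.5,142.9),(0,-.225,.19)),(S,(315.8,278.4),(0,-.1,.233)),(S,(351.5,314.7),(0,0,.19))]
f=lambda q:np.concatenate([proj(c,Rz(q[2])@np.array(p)+[q[0],q[1],0])-uv for c,uv,p in obs])
r=least_squares(f,[.6,.3,0]);print('tank',r.x,np.round(r.fun,1))
t=r.x
g=lambda a:np.array([proj(S,Rz(t[2])@(np.array([0,-.1,.226])+.105*np.array([-np.cos(a[0]),-np.sin(a[0]),0]))+[t[0],t[1],0])-(327.7,247.2)]).ravel()
r=least_squares(g,[.1]);print('lever',r.x,r.fun)
# rack fit: x,y,yaw
s=np.sin(np.radians(44));cc=np.cos(np.radians(44))
def pt(q,y,l): return Rz(q[2])@np.array([s*l,y,cc*l])+[q[0],q[1],.09]
def f(q):
    return np.concatenate([proj(D,pt(q,y,0))-uv for y,uv in((-.08,(266.7,295.8)),(0,(257.5,275)),(.08,(249.2,255.4)))]+[proj(D,pt(q,0,.233))-(315.4,213.3)])
r=least_squares(f,[.4,-.3,0]);print('rack',r.x,np.round(r.fun,1))
q=r.x
print('grip',pt(q,0,.06),'tip',pt(q,0,.233),'dir',Rz(q[2])@[s,0,cc])
for y,l in((0,.233),(.08,.193),(-.08,.197)):print('scene tip',proj(S,pt(q,y,l)))
for n,z in dict(pedestal_bowl=.03,gem_plate=.01,lacquer_jar=.037,varnish_tin=.04,turned_blank=.028,small_bowl=.025,gilding_brush=.01).items():
    o=[]
    for k,c in C.items():
        for m in imaging.silhouettes(n,k)[:1]:
            x,y,w,h=m['bbox'];o.append((k,round(float(m['confidence']),2),np.round(onz(c,x+w/2,y+h/2,z),3)[:2].tolist()))
    print(n,o)
E
```

```text
nozzle [0.67864401 0.23431969 0.19      ] [0.67419897 0.22872859 0.19      ]
stem [0.64907642 0.35667516 0.23      ] leverend [0.56011291 0.29907513 0.228     ] elbow [0.6243671  0.44868095 0.19      ]
ball [ 0.44817434 -0.4122044   0.09      ]
lotus [ 0.45391366 -0.33244149  0.09      ]
pod [ 0.46094931 -0.24876784  0.09      ]
tank [0.6251769  0.45178006 0.23842541] [-0.2 -0.4  0.6 -0.7 -0.4 -1.6  0.8  1.2]
lever [0.32264538] [-0.14787006  0.47394871]
rack [ 0.45404204 -0.33095058 -0.06335854] [ 0.1 -0.5 -0.2 -0.4 -0.3  0.7  0.4  0.3]
grip [ 0.49563791 -0.33358956  0.13316039] tip [ 0.61557268 -0.34119864  0.25760617] dir [ 0.69326455 -0.0439831   0.7193398 ]
scene tip [187.59030392 134.15034648]
scene tip [205.28527574 150.01324172]
scene tip [186.3110172  129.85525302]
pedestal_bowl [('scene', 0.87, [0.498, 0.03]), ('side', 0.92, [0.499, 0.016])]
gem_plate [('side', 0.98, [0.691, -0.026])]
lacquer_jar [('scene', 0.74, [0.789, 0.092]), ('side', 0.45, [0.608, -0.177])]
varnish_tin [('scene', 0.56, [0.789, 0.093]), ('side', 0.69, [0.648, 0.512])]
turned_blank [('scene', 0.52, [0.693, -0.288]), ('side', 0.64, [0.691, -0.319])]
small_bowl [('side', 0.87, [0.752, -0.168])]
gilding_brush [('scene', 0.54, [0.354, 0.001]), ('side', 0.43, [0.432, -0.003])]
```

```bash
cat >> h.py <<'E'
from scipy.spatial.transform import Rotation as Ro
def togo(p,R=None):
    s=env.state();A=np.array(s['orientation']);e=np.array(s['ee_pos'])
    print('t',s['time'],'at',np.round(e,4),'shift cm',np.round(100*A.T@(np.array(p)-e),2),'rot',None if R is None else np.round(Ro.from_matrix(A.T@R).as_rotvec(),3),'w',s['width'],'grip',s['grip_force'],'F',np.round(s['ft_force'],1),'q',np.round(s['joint_pos'],2))
def down(az): # tool down, x at azimuth az
    c,s=np.cos(az),np.sin(az);return np.array([[c,s,0],[s,-c,0],[0,0,-1.]])
TY=.238;TO=np.array([.6252,.4518,0])
AX=TO+Rz(TY)@[0,-.1,.226]
def lever(a,r=.075): return AX+Rz(TY)@(r*np.array([-np.cos(a),-np.sin(a),0]))
E
python3 -m inch '[0,0,0,0,0,-5,0.5, 0,0,0,0,0,-5,0.5, 0,0,0,0,0,-5,0.5, 0,0,0,0,0,-5,0.5, 0,0,0,3.3,-3.6,0,0.5, 0,0,0,3.3,-3.6,0,0.5, 0,0,0,3.3,-3.6,0,0.5, 0,0,0,3.3,-3.6,0,0.5]'
python3 -m inch '[0,0,0,3.3,-3.6,0,0.5, 0,0,0,3.3,-3.6,0,0.5, 0,0,0,3.3,-3.6,0,0.5, 0,0,0,3.3,-3.6,0,0.5, 0,0,0,3.3,-3.6,0,0.5, 0,0,0,3.3,-3.6,0,0.5, 0,0,0,3.3,-3.6,0,0.5, 0,0,0,3.3,-3.6,0,0.5]'
python3 -c "
from h import *
togo(lever(.3)+[0,0,.12],down(TY+.3))"
```

```text
time: 3.1
ee_pos: [0.2929, -0.4021, 0.4221]
orientation: [[0.936, 0.351, 0.0], [0.351, -0.936, -0.0], [-0.0, 0.0, -1.0]]
ft_force: [1.8, -0.9, -0.1]
width: 0.0424
grip_force: 0.0
time: 3.9
ee_pos: [0.4388, -0.0396, 0.4223]
orientation: [[0.936, 0.351, 0.001], [0.351, -0.936, -0.001], [0.001, 0.001, -1.0]]
ft_force: [2.3, -0.8, 0.3]
width: 0.0429
grip_force: 0.0
t 3.9 at [ 0.4388 -0.0396  0.4223] shift cm [ 26.12 -28.21   7.63] rot [ 0.001 -0.    -0.179] w 0.04293766375228725 grip 0.0 F [ 2.3 -0.8  0.3] q [ 0.61 -0.05 -0.56  1.72 -0.02  1.46 -1.16]
```

```bash
python3 -m inch '[0,0,0,3.3,-3.5,0.4,0.5, 0,0,0,3.3,-3.5,0.4,0.5, 0,0,0,3.3,-3.5,0.4,0.5, 0,0,0,3.3,-3.5,0.4,0.5, 0,0,0,3.3,-3.5,0.4,0.5, 0,0,0,3.3,-3.5,0.4,0.5, 0,0,-0.09,3.2,-3.5,0.4,0.5, 0,0,-0.09,3.0,-3.5,0.4,0.5]'
python3 - <<'E'
from h import *
import cv2
togo(lever(.3)+[0,0,.12],down(TY+.3))
C=cams(("scene","wrist"));w=C['wrist'];s=C['scene']
a=w['color'][:,:,::-1].copy()
for d in imaging.silhouettes("valve_lever","wrist")[:1]:print(d['confidence'],d['bbox'])
for P in(AX,lever(.3),lever(.3,.105),TO+Rz(TY)@[0,-.225,.19]):
    p=proj(w,P);print(p);cv2.circle(a,tuple(int(x) for x in p),2,(0,0,255),-1)
cv2.imwrite('pics/w1.png',a)
E
```

```text
time: 4.7
ee_pos: [0.5808, 0.3144, 0.3892]
orientation: [[0.857, 0.515, -0.0], [0.515, -0.857, -0.0], [-0.001, 0.0, -1.0]]
ft_force: [1.1, -1.1, 0.7]
width: 0.0427
grip_force: 0.0
t 4.7 at [0.5808 0.3144 0.3892] shift cm [0.4  0.04 4.32] rot [0.    0.001 0.003] w 0.042748938279378326 grip 0.0 F [ 1.1 -1.1  0.7] q [-0.02  0.5  -0.82  1.25  0.36  1.53 -1.82]
0.8 [253.0, 98.0, 13.6, 98.6]
[259.79475045 102.62805975]
[258.22726847 168.93647989]
[257.66300481 192.80624794]
[352.66260591 134.23416205]
```

View pics/w1.png

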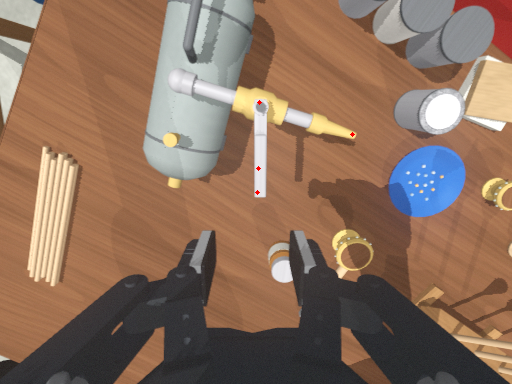

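The wrist view confirms the fit. The lever runs from (260,106) to (260,196), on the predicted points, and the nozzle is at (353,134). I'll descend and grip.

```bash
python3 -m inch '[0,0,0.0,0.4,0,4.3,0.5, 0,0,0,0,0,4.3,0.5, 0,0,0,0,0,4.3,0.5, 0,0,0,0,0,4.2,0.5, 0,0,0,0,0,0,0.5, 0,0,0,0,0,0,0, 0,0,0,0,0,0,0, 0,0,0,0,0,0,0]'
python3 -m inch '[0,0,0,0,0,0,0, 0,0,0,0,0,0,0]'
python3 -c "
from h import *
togo(lever(.3)+[0,0,-.008],down(TY+.3))
togo(lever(.42)+[0,0,-.008],down(TY+.42))
togo(lever(.785)+[0,0,-.008],down(TY+.785))"
```

```text
time: 5.65
ee_pos: [0.5839, 0.3155, 0.2214]
orientation: [[0.859, 0.513, 0.003], [0.513, -0.859, 0.001], [0.003, 0.0, -1.0]]
ft_force: [-0.2, 0.3, 0.3]
width: 0.001
grip_force: 0.5
time: 5.85
ee_pos: [0.5839, 0.3155, 0.2212]
orientation: [[0.858, 0.513, 0.003], [0.513, -0.858, 0.001], [0.003, 0.0, -1.0]]
ft_force: [-0.5, -1.9, 10.2]
width: -0.0002
grip_force: 5.0
t 5.85 at [0.5839 0.3155 0.2212] shift cm [ 0.08 -0.03  0.32] rot [ 0.    -0.003  0.   ] w -0.00016166244123894593 grip 4.984401692636311 F [-0.5 -1.9 10.2] q [-0.02  0.6  -0.78  1.49  0.44  1.22 -1.89]
t 5.85 at [0.5839 0.3155 0.2212] shift cm [0.13 0.87 0.32] rot [ 0.001 -0.003 -0.12 ] w -0.00016166244123894593 grip 4.984401692636311 F [-0.5 -1.9 10.2] q [-0.02  0.6  -0.78  1.49  0.44  1.22 -1.89]
t 5.85 at [0.5839 0.3155 0.2212] shift cm [0.94 3.47 0.32] rot [ 0.001 -0.003 -0.485] w -0.00016166244123894593 grip 4.984401692636311 F [-0.5 -1.9 10.2] q [-0.02  0.6  -0.78  1.49  0.44  1.22 -1.89]
```

```bash
python3 - <<'E'
from h import *
import cv2
C=cams(("scene","side","wrist"))
a=C['scene']['color'][200:340,230:400,::-1];b=C['wrist']['color'][60:300,150:370,::-1]
a=cv2.resize(a,(510,420),interpolation=2);b=cv2.resize(b,(290,316))
o=np.zeros((420,800,3),np.uint8);o[:,:510]=a;o[:316,510:]=b;cv2.imwrite('pics/g1.png',o)
E
```

```text
(no output)
```

View pics/g1.png

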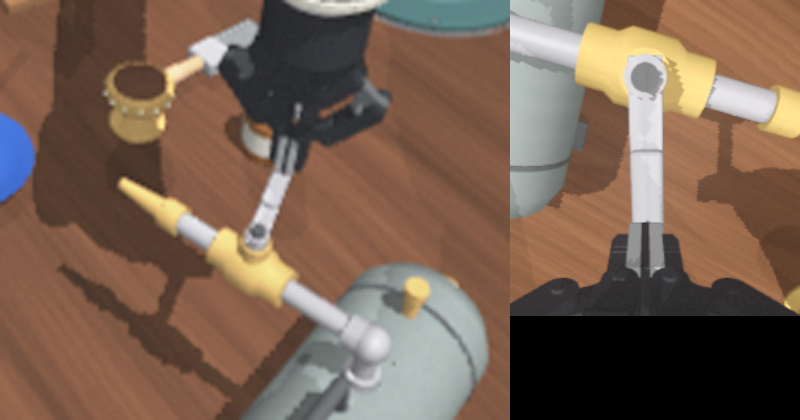

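Scene and wrist views show the shut fingers resting on top of the lever, with the tips at about (645,235) in the wrist inset. The grasp was too shallow, so I'll lift, open and go deeper.

```bash
python3 -m inch '[0,0,0,0,0,-4,0, 0,0,0,0,0,0,0.5, 0,0,0,0,0,0,0.5, 0,0,0,0,0,0,0.5, 0,0,0,0.1,0,2.7,0.5, 0,0,0,0,0,2.7,0.5, 0,0,0,0,0,0,0.5, 0,0,0,0,0,0,0.5]'
python3 -m inch '[0,0,0,0,0,0,0, 0,0,0,0,0,0,0, 0,0,0,0,0,0,0, 0,0,0,0,0,0,0]'
python3 -c "
from h import *
togo(lever(.785)+[0,0,-.02],down(TY+.785))"
```

```text
time: 6.8
ee_pos: [0.5839, 0.3157, 0.2053]
orientation: [[0.858, 0.513, -0.001], [0.513, -0.858, 0.0], [-0.001, -0.0, -1.0]]
ft_force: [-0.4, -0.4, 0.4]
width: 0.0427
grip_force: 0.0
time: 7.2
ee_pos: [0.5844, 0.3159, 0.2064]
orientation: [[0.858, 0.513, 0.002], [0.513, -0.858, 0.001], [0.002, 0.0, -1.0]]
ft_force: [-1.8, -2.4, 6.8]
width: 0.0126
grip_force: 58.5
t 7.2 at [0.5844 0.3159 0.2064] shift cm [0.87 3.47 0.05] rot [ 0.001 -0.002 -0.484] w 0.01263959915228836 grip 58.51068377494812 F [-1.8 -2.4  6.8] q [-0.03  0.62 -0.77  1.5   0.45  1.2  -1.9 ]
```

```bash
python3 -m inch '[0,0,-0.06,0.01,0.45,0,0, 0,0,-0.06,0.01,0.45,0,0, 0,0,-0.06,0.01,0.45,0,0, 0,0,-0.06,0.01,0.45,0,0, 0,0,-0.06,0.01,0.45,0,0, 0,0,-0.06,0.01,0.45,0,0, 0,0,-0.06,0.01,0.45,0,0, 0,0,-0.06,0.01,0.45,0,0]'
python3 -m inch '[0,0,0,0,0,0,0, 0,0,0,0,0,0,0]'
python3 -c "
from h import *
togo(lever(.785)+[0,0,-.02],down(TY+.785))"
```

```text
time: 8.0
ee_pos: [0.6086, 0.2916, 0.2065]
orientation: [[0.521, 0.854, 0.001], [0.854, -0.521, 0.002], [0.003, -0.0, -1.0]]
ft_force: [-2.6, 6.7, 4.8]
width: 0.0124
grip_force: 58.7
time: 8.2
ee_pos: [0.609, 0.2914, 0.2065]
orientation: [[0.523, 0.852, 0.002], [0.852, -0.523, 0.002], [0.003, 0.0, -1.0]]
ft_force: [0.3, 5.1, 5.6]
width: 0.0123
grip_force: 58.9
t 8.2 at [0.609  0.2914 0.2065] shift cm [-0.03  0.1   0.05] rot [ 0.    -0.003 -0.003] w 0.0123398152459209 grip 58.90103816986084 F [0.3 5.1 5.6] q [ 0.07  0.67 -0.86  1.47  0.52  1.24 -1.41]
```

```bash
python3 -m inch '[0,0,0,0,0,0,0.4, 0,0,0,0,0,0,0.4, 0,0,0,0,0,0,0.4, 0,0,0,0,0,-4,0.4, 0,0,0,0,0,-5,0.4, 0,0,0,0,0,-5,0.4, 0,0,0,0,0,-5,0.4, 0,0,0,0,0,0,0.4]'
python3 - <<'E'
from h import *
import cv2
C=cams(("scene","wrist"));w=C['wrist'];a=w['color'][:,:,::-1].copy()
for P in(AX,lever(.785),lever(.785,.105),TO+Rz(TY)@[0,-.225,.19]):
    p=proj(w,P);print(p);cv2.circle(a,tuple(int(x) for x in p),2,(0,0,255),-1)
m=imaging.silhouettes("valve_lever","wrist")
if m:
    r=cv2.minAreaRect(np.argwhere(m[0]['mask'])[:,::-1].astype(np.float32));print(m[0]['confidence'],r)
    b=cv2.boxPoints(r)
    b=sorted(b.tolist(),key=lambda p:p[1]);A=onz(w,*np.mean(b[:2],0),.23);B=onz(w,*np.mean(b[2:],0),.23)
    d=B-A;print('angle',(np.arctan2(d[1],d[0])-TY-np.pi)%(2*np.pi))
cv2.imwrite('pics/w2.png',a)
th=np.radians(44);R=-0.0634
G=np.array([.4956,-.3336,.1332])
togo(G)
E
```

```text
time: 9.0
ee_pos: [0.6095, 0.2913, 0.402]
orientation: [[0.525, 0.851, 0.007], [0.851, -0.525, 0.004], [0.007, 0.004, -1.0]]
ft_force: [0.1, 1.0, -0.2]
width: 0.0339
grip_force: 0.0
[251.12079514 104.67653076]
[251.46282781 168.5852821 ]
[251.58666849 191.72489379]
[316.14220343 171.41812015]
0.78 ((250.5, 148.0), (94.0, 13.0), 90.0)
angle 0.7786951539648186
t 9.15 at [0.6088 0.2898 0.3945] shift cm [-59.    23.06  26.17] rot None w 0.03416758856175233 grip 0.0 F [ 0.1 -0.7 -0.7] q [ 0.05  0.56 -0.91  1.2   0.43  1.58 -1.33]
```

View pics/w2.png

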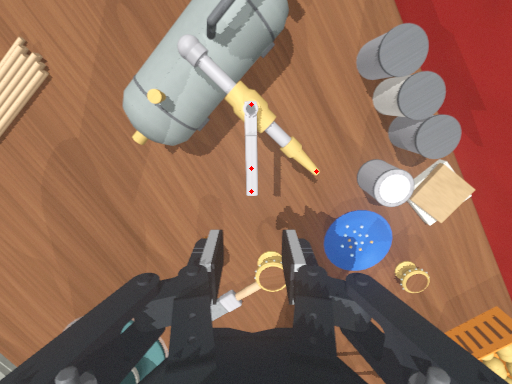

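The valve lever stands at about 0.78 rad: it runs (251,105) to (251,195) in the wrist view, on the predicted points. Next is the rack.

```bash
python3 -m inch '[0,0,0,-4.5,1,0,0.5, 0,0,0,-4.5,1,0,0.5, 0,0,0,-4.5,1,0,0.5, 0,0,0,-4.5,1,0,0.5, 0,0,0,-4.5,1,0,0.5, 0,0,0,-4.5,1,0,0.5, 0,0,0,-4.5,1,0,0.5, 0,0,0,-4.5,1,0,0.5]'
python3 -m inch '[0,0,0,-4.5,1,0,0.5, 0,0,0,-4.5,1,0,0.5, 0,0,0,-4.5,1,0,0.5, 0,0,0,-4.5,1,0,0.5, 0,0,0,-4.5,1,0,0.5, 0,0,0,-4.5,1,0,0.5, 0,0,0.14,0,0,0,0.5, 0,0,0.14,0,0,0,0.5]'
python3 -m inch '[0,0,0.14,0,0,0,0.5, 0,0,0.14,0,0,0,0.5, 0,0,0.14,0,0,0,0.5, 0,0,0.14,0,0,0,0.5, 0,0,0.14,0,0,0,0.5, 0,0,0.1,0,0,0,0.5, 0,0.14,0,0,0,0,0.5, 0,0.14,0,0,0,0,0.5]'
cat >> h.py <<'E'
RY=-.0634;G=np.array([.4956,-.3336,.1332])
def rackR(lean=np.radians(44)):
    x=Rz(RY)@[np.sin(lean),0,np.cos(lean)];z=Rz(RY)@[np.cos(lean),0,-np.sin(lean)];return np.column_stack([x,np.cross(z,x),z])
E
python3 -c "
from h import *
R=rackR();togo(G-.11*R[:,2],R)"
```

```text
time: 9.95
ee_pos: [0.4867, -0.0606, 0.3938]
orientation: [[0.525, 0.851, -0.002], [0.851, -0.525, 0.0], [-0.001, -0.002, -1.0]]
ft_force: [0.6, -0.4, 0.2]
width: 0.0427
grip_force: 0.0
time: 10.75
ee_pos: [0.3963, -0.3211, 0.3932]
orientation: [[0.745, 0.667, -0.002], [0.667, -0.745, 0.003], [0.0, -0.003, -1.0]]
ft_force: [0.7, 1.1, -0.4]
width: 0.0428
grip_force: 0.0
time: 11.55
ee_pos: [0.3981, -0.3199, 0.3937]
orientation: [[0.958, -0.062, 0.28], [-0.059, -0.998, -0.016], [0.28, -0.001, -0.96]]
ft_force: [1.0, 0.8, 0.5]
width: 0.0424
grip_force: 0.0
t 11.55 at [ 0.3981 -0.3199  0.3937] shift cm [-3.33  0.77 18.21] rot [-0.002  0.519  0.001] w 0.0424226507554726 grip 0.0 F [1.  0.8 0.5] q [ 1.3  -0.03 -0.56  1.79 -0.21  1.16 -0.83]
```

```bash
python3 -m inch '[0,0.13,0,0,0.4,0,0.5, 0,0.13,0,0,0.4,0,0.5, 0,0.13,0,0,0,0,0.5, 0,0.13,0,0,0,0,0.5, 0,0,0,0,0,0,0.5]'
python3 - <<'E'
from h import *
import cv2
R=rackR();togo(G-.08*R[:,2],R)
C=cams(("wrist","side"));w=C['wrist'];a=w['color'][:,:,::-1].copy()
for P in(G-.06*R[:,0],G,G+.089*R[:,0],G+.173*R[:,0]):
    for c in C.values(): print(np.round(proj(c,P)),end=' ')
    cv2.circle(a,tuple(int(x) for x in proj(w,P)),2,(0,0,255),-1)
for t in("lotus_stick","ball_stick","pod_stick"):
    for d in imaging.silhouettes(t,"wrist")[:1]: print(t,d['confidence'],d['bbox'])
cv2.imwrite('pics/w3.png',a)
E
```

```text
time: 12.05
ee_pos: [0.3948, -0.3279, 0.3922]
orientation: [[0.693, -0.066, 0.718], [-0.048, -0.998, -0.045], [0.719, -0.004, -0.695]]
ft_force: [0.3, 0.2, -0.8]
width: 0.0427
grip_force: 0.0
t 12.05 at [ 0.3948 -0.3279  0.3922] shift cm [-1.161e+01 -1.000e-02  1.726e+01] rot [-0.001  0.001 -0.004] w 0.04267734999133899 grip 0.0 F [ 0.3  0.2 -0.8] q [ 1.36 -0.16 -0.32  2.1  -0.93  0.91 -0.11]
[252. 258.] [257. 275.] [252. 226.] [272. 259.] [252. 173.] [294. 236.] [252. 117.] [316. 214.] lotus_stick 0.86 [232.2, 114.2, 29.6, 143.8]
ball_stick 0.78 [287.4, 139.0, 31.1, 92.5]
pod_stick 0.77 [179.1, 141.2, 35.1, 98.9]
```

View pics/w3.png

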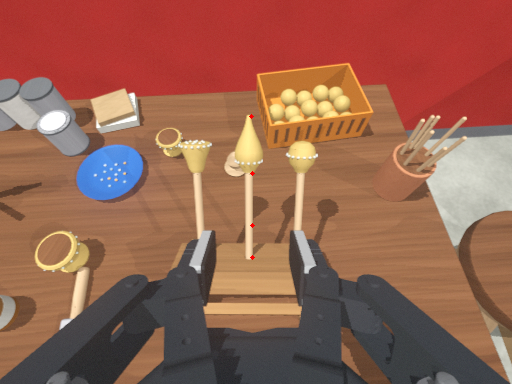

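The wrist view shows the lotus stick upright between the fingers, from (249,258) to its tip at (250,116), about 3 px left of the prediction. Pod is on the left and ball on the right, both clear.

```bash
python3 -m inch '[0,0,0,-1.5,-0.05,4.3,0.5, 0,0,0,-2.5,-0.05,4,0.5, 0,0,0,-2.5,-0.05,3,0.5, 0,0,0,-2.5,-0.05,3,0.5, 0,0,0,-2.6,-0.05,3,0.5, 0,0,0,0,0,0,0.5]'
python3 - <<'E'
from h import *
import cv2
R=rackR();togo(G+.014*R[:,2],R)
C=cams(("wrist","side"));w=C['wrist']
print([np.round(proj(w,P),1) for P in (G-.05*R[:,0],G,G+.08*R[:,0])])
for d in imaging.silhouettes("lotus_stick","wrist")[:1]:
    m=d['mask']
    for r in range(100,380,15):
        c=np.where(m[r])[0]
        if len(c):print(r,c.min(),c.max(),end=' | ')
E
```

```text
time: 12.9
ee_pos: [0.4359, -0.3288, 0.2257]
orientation: [[0.707, -0.06, 0.705], [-0.045, -0.998, -0.039], [0.706, -0.004, -0.708]]
ft_force: [-0.8, 0.2, 0.3]
width: 0.0427
grip_force: 0.0
t 12.9 at [ 0.4359 -0.3288  0.2257] shift cm [-2.26  0.17 12.17] rot [-0.006  0.019 -0.001] w 0.042681065989254564 grip 0.0 F [-0.8  0.2  0.3] q [ 1.57  0.15 -0.71  2.25 -1.17  0.5   0.25]
[array([254. , 248.7]), array([254. , 206.3]), array([254.2, 126.8])]
100 233 266 | 115 243 255 | 130 243 254 | 145 243 254 | 160 244 254 | 175 243 254 | 190 243 254 | 205 243 253 | 220 243 254 | 235 244 254 | 250 244 254 |
```

```bash
python3 -m inch '[0,0,0,0,-0.2,3,0.5, 0,0,0,0,-0.2,3,0.5, 0,0,0,-0.6,0,2,0.5, 0,0,0,-0.6,0,2,0.5, 0,0,0,-0.6,0,1,0.5, 0,0,0,0,0,0,0.5]'
python3 - <<'E'
from h import *
R=rackR();togo(G+.014*R[:,2],R)
C=cams(("wrist","side"));w=C['wrist']
for d in imaging.silhouettes("lotus_stick","wrist")[:1]:
    m=d['mask']
    for r in range(100,380,25):
        c=np.where(m[r])[0]
        if len(c):print(r,c.min(),c.max(),end=' | ')
s=env.state();e=np.array(s['ee_pos']);A=np.array(s['orientation']);print([np.round(proj(w,e+A[:,0]*k),1) for k in(0,.05)])
E
```

```text
time: 13.65
ee_pos: [0.4986, -0.3375, 0.1487]
orientation: [[0.719, -0.047, 0.693], [-0.042, -0.999, -0.023], [0.694, -0.013, -0.72]]
ft_force: [0.1, -0.0, 0.6]
width: 0.0428
grip_force: 0.0
t 13.65 at [ 0.4986 -0.3375  0.1487] shift cm [-1.25 -0.32  2.3 ] rot [-0.021  0.036  0.003] w 0.04278420876864368 grip 0.0 F [ 0.1 -0.   0.6] q [ 1.53  0.47 -0.85  2.18 -1.19  0.19  0.35]
100 220 255 | 125 228 248 | 150 228 248 | 175 229 247 | 200 228 247 | 225 229 247 | 250 230 247 | 275 231 247 | 300 232 247 | [array([252.2, 237.6]), array([252.1, 158.2])]
```

```bash
python3 -m inch '[0,0,0,0,0,-3,0.5, 0,-0.1,0,0,-0.4,0,0.5, 0,-0.1,0,0,-0.4,0,0.5, 0,-0.08,0,0,0,0,0.5, 0,0,0,0,0,0,0.5]'
cat > m.py <<'E'
from h import *
RY=-.0634
def rep(tilt=.28,deep=.014,cap=True):
    R=rackR()@Ro.from_rotvec([0,-tilt,0]).as_matrix()
    Gc=G+[0,.005,0]
    togo(Gc+deep*R[:,2],R)
    if not cap:return
    w=cams(("wrist",))['wrist']
    for d in imaging.silhouettes("lotus_stick","wrist")[:1]:
        m=d['mask']
        for r in range(100,380,25):
            c=np.where(m[r])[0]
            if len(c):print(r,c.min(),c.max(),end=' | ')
    s=env.state();e=np.array(s['ee_pos']);A=np.array(s['orientation']);print([np.round(proj(w,e+A[:,0]*k),1) for k in(0,.05)])
E
python3 -c "
from m import *
rep()"
```

```text
time: 14.3
ee_pos: [0.4815, -0.3283, 0.1695]
orientation: [[0.833, -0.035, 0.552], [-0.039, -0.999, -0.005], [0.552, -0.018, -0.834]]
ft_force: [0.8, 1.4, 0.2]
width: 0.043
grip_force: 0.0
t 14.3 at [ 0.4815 -0.3283  0.1695] shift cm [-0.91  0.08  5.2 ] rot [-0.03  -0.062  0.015] w 0.04300614315833481 grip 0.0 F [0.8 1.4 0.2] q [ 1.15  0.28 -0.45  2.12 -0.7   0.41 -0.27]
100 243 264 | 125 245 262 | 150 245 262 | 175 245 261 | 200 245 260 | 225 245 259 | 250 245 258 | 275 245 258 | [array([253.2, 239.7]), array([253.5, 161.8])]
```

```bash
python3 -m inch '[-0.02,-0.06,0.01,-0.4,0,1.5,0.5, 0,0,0,-0.4,0,1.5,0.5, 0,0,0,0,0,1.2,0.5, 0,0,0,0,0,1,0.5, 0,0,0,0,0,0,0.5]'
python3 -c "
from m import *
rep()"
```

```text
time: 14.9
ee_pos: [0.4988, -0.3301, 0.1172]
orientation: [[0.864, -0.059, 0.5], [-0.057, -0.998, -0.019], [0.5, -0.012, -0.866]]
ft_force: [0.4, 0.1, 0.7]
width: 0.0425
grip_force: 0.0
t 14.9 at [ 0.4988 -0.3301  0.1172] shift cm [ 0.52 -0.13 -0.15] rot [-0.012 -0.001 -0.002] w 0.04250431672586432 grip 0.0 F [0.4 0.1 0.7] q [ 1.03  0.38 -0.38  2.1  -0.59  0.31 -0.41]
100 232 261 | 125 234 261 | 150 235 260 | 175 236 260 | 200 237 259 | 225 238 259 | 250 239 258 | 275 240 258 | 300 241 258 | [array([253. , 236.6]), array([253.1, 157.2])]
```

```bash
python3 -m inch '[0,0,0,0,-0.25,0,0.5, 0,0,0,0,0,0,0, 0,0,0,0,0,0,0, 0,0,0,0,0,0,0, 0,0,0,0,0,0,0]'
python3 - <<'E'
from m import *
rep(cap=False)
import cv2
C=cams(("side","wrist"))
a=cv2.resize(C['side']['color'][180:340,200:360,::-1],(440,440),interpolation=2);b=cv2.resize(C['wrist']['color'][60:340,140:370,::-1],(360,440))
cv2.imwrite('pics/g2.png',np.hstack([a,b]))
E
```

```text
time: 15.5
ee_pos: [0.4997, -0.3276, 0.1189]
orientation: [[0.864, -0.058, 0.5], [-0.055, -0.998, -0.021], [0.501, -0.009, -0.866]]
ft_force: [-0.4, -0.6, 2.6]
width: 0.0087
grip_force: 58.7
t 15.5 at [ 0.4997 -0.3276  0.1189] shift cm [ 0.37  0.13 -0.04] rot [-0.011 -0.002  0.   ] w 0.008712090409632783 grip 58.66261661052704 F [-0.4 -0.6  2.6] q [ 1.02  0.38 -0.38  2.1  -0.58  0.31 -0.41]
```

View pics/g2.png

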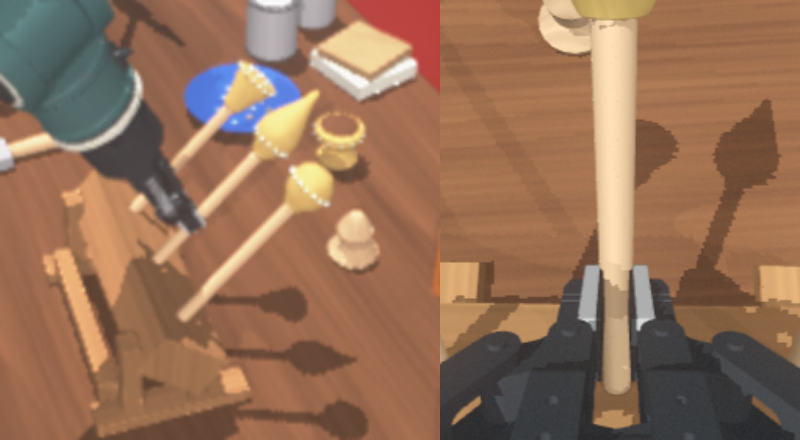

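The fingers hold the bare stick in the side view, grip point near (185,225) in the left crop, and the bud is well clear. Now drawing along the stick.

```bash
python3 -m inch '[0,0,0,0.96,0,-0.28,0, 0,0,0,0.96,0,-0.28,0, 0,0,0,0.96,0,-0.28,0, 0,0,0,0.96,0,-0.28,0, 0,0,0,0.96,0,-0.28,0, 0,0,0,0.96,0,-0.28,0, 0,0,0,0.96,0,-0.28,0, 0,0,0,0,0,0,0]'
python3 - <<'E'
from m import *
rep(cap=False)
C=cams(("side","wrist"))
for d in imaging.silhouettes("lotus_stick","wrist")[:1]:
    m=d['mask']
    print(d['bbox'],[(r,np.where(m[r])[0].min(),np.where(m[r])[0].max()) for r in range(20,380,40) if m[r].any()])
for d in imaging.silhouettes("lotus_stick","side")[:2]:print(d['confidence'],d['bbox'])
E
```

```text
time: 16.4
ee_pos: [0.5491, -0.3306, 0.1704]
orientation: [[0.863, -0.057, 0.501], [-0.053, -0.998, -0.021], [0.502, -0.009, -0.865]]
ft_force: [-0.1, -0.5, -0.2]
width: 0.0087
grip_force: 58.6
t 16.4 at [ 0.5491 -0.3306  0.1704] shift cm [-6.5   0.15  1.93] rot [-0.011 -0.003  0.001] w 0.008737297209908994 grip 58.609898686409 F [-0.1 -0.5 -0.2] q [ 0.86  0.34 -0.27  1.98 -0.48  0.43 -0.61]
[185.7, 1.4, 129.6, 329.3] [(20, np.int64(190), np.int64(311)), (60, np.int64(225), np.int64(278)), (100, np.int64(237), np.int64(265)), (140, np.int64(239), np.int64(264)), (180, np.int64(240), np.int64(264)), (220, np.int64(242), np.int64(263)), (260, np.int64(246), np.int64(259)), (300, np.int64(245), np.int64(261))]
0.95 [266.5, 194.7, 68.3, 71.8]
0.35 [279.8, 204.8, 31.0, 24.0]
```

```bash
python3 -m inch '[0,0,0,2.4,0,-0.7,0, 0,0,0,2.4,0,-0.7,0, 0,0,0,2.0,0,-3.4,0, 0,0,0,2.0,0,-3.4,0, 0,0,0,2.0,0,-3.4,0, 0,0,0,2.0,0,-3.4,0, 0,0,0,2.0,0,-3.4,0, 0,0,0,0,0,0,0]'
cat > st.py <<'E'
from h import *
from scipy.optimize import least_squares
NZ=TO+Rz(TY)@[0,-.225,.19]; TR=Rz(TY)
def stick(e,A,o,tilt,az,s): # grip at e-.0xx; returns origin-at-tcp line point, direction
    d=A@np.array([np.cos(tilt)*np.cos(az),np.sin(az),-np.sin(tilt)*np.cos(az)])
    return e+A@np.array([0,o[0],o[1]])+d*s, d
E
python3 - <<'E'
from st import *
C=cams(("side","wrist","scene"));s=env.state();e=np.array(s['ee_pos']);A=np.array(s['orientation'])
print(s['time'],e,A.round(3).tolist(),s['width'],s['grip_force'],np.round(s['joint_pos'],2))
d=A@[np.cos(.28),0,-np.sin(.28)];g=e-.014*A[:,2]
import cv2
for n,c in C.items():
    print(n,'pred tip',proj(c,g+d*.173),'butt',proj(c,g-d*.097),'neck',proj(c,g+d*.089))
    for m in imaging.silhouettes("lotus_stick",n)[:1]:print(m['confidence'],m['bbox'])
a=C['side']['color'][80:340,180:440,::-1];b=C['scene']['color'][40:300,100:360,::-1]
cv2.imwrite('pics/h1.png',cv2.resize(np.hstack([a,b]),(800,400),interpolation=2))
E
```

```text
time: 17.4
ee_pos: [0.5846, -0.3358, 0.4083]
orientation: [[0.861, -0.058, 0.505], [-0.053, -0.998, -0.025], [0.506, -0.006, -0.863]]
ft_force: [0.5, -0.6, -1.2]
width: 0.0088
grip_force: 58.7
17.55 [ 0.58321233 -0.3349556   0.40140818] [[0.865, -0.058, 0.499], [-0.055, -0.998, -0.02], [0.499, -0.01, -0.866]] 0.00905406751027174 58.710951805114746 [ 0.74  0.16 -0.16  1.64 -0.3   0.91 -0.91]
side pred tip [354.47933351 107.86050658] butt [277.00699405 192.05517816] neck [329.43021763 135.08315275]
0.7 [280.6, 105.0, 77.4, 88.3]
wrist pred tip [ 253.16718525 -273.2437778 ] butt [251.75230587 336.14678669] neck [252.31068858  95.65055639]
0.61 [189.8, 0.8, 124.3, 330.1]
scene pred tip [152.6050266   52.40417816] butt [215.4948407  104.71055213] neck [174.54497789  70.65195505]
0.88 [150.5, 52.3, 64.7, 53.6]
```

View pics/h1.png

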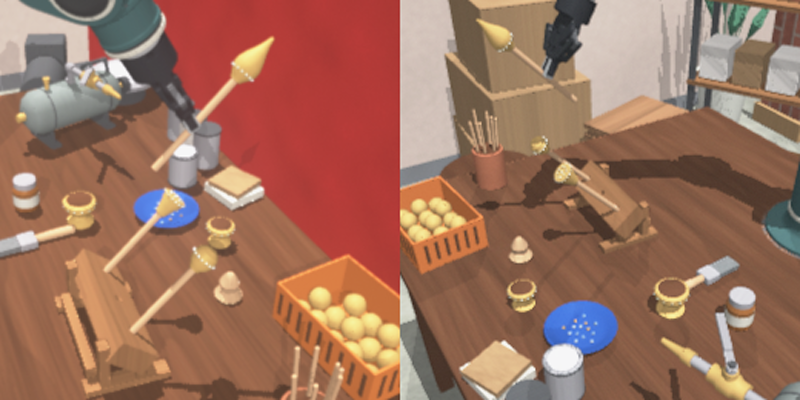

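The side and scene views show the lotus held by bare wood, free of the rack, with ball and pod still in place and the tank and valve as left. Now turning it.

```bash
python3 -m inch '[0.07,0,-0.12,0,0,0,0, 0.07,0,-0.12,0,0,0,0, 0.07,0,-0.12,0,0,0,0, 0.07,0,-0.12,0,0,0,0, 0.07,0,-0.12,0,0,0,0, 0.07,0,-0.12,0,0,0,0, 0.07,0,-0.12,0,0,0,0, 0.07,0,-0.12,0,0,0,0]'
cat >> st.py <<'E'
AT=down(TY+np.pi/2)@Ro.from_rotvec([0,-.28,0]).as_matrix()
D=TR@np.array([0,1,0])
def goal(up=0,L=.178,off=(0,0,0)): togo(NZ-.08*D-L*D+.014*AT[:,2]+[0,0,up]+np.array(off),AT)
E
python3 -c "
from st import *
goal(.2)"
```

```text
time: 18.5
ee_pos: [0.5832, -0.3355, 0.4015]
orientation: [[0.426, 0.872, 0.243], [0.747, -0.49, 0.449], [0.51, -0.009, -0.86]]
ft_force: [0.1, 1.4, -1.0]
width: 0.0085
grip_force: 58.7
t 18.5 at [ 0.5832 -0.3355  0.4015] shift cm [28.87 -1.72 20.05] rot [ 0.089 -0.78  -0.766] w 0.00854389120725231 grip 58.720216155052185 F [ 0.1  1.4 -1. ] q [ 0.9   0.49 -0.3   1.22 -0.39  1.53  0.15]
```

```bash
python3 -m inch '[0.011,-0.097,-0.096,0,0,0,0, 0.011,-0.097,-0.096,0,0,0,0, 0.011,-0.097,-0.096,0,0,0,0, 0.011,-0.097,-0.096,0,0,0,0, 0.011,-0.097,-0.096,0,0,0,0, 0.011,-0.097,-0.096,0,0,0,0, 0.011,-0.097,-0.096,0,0,0,0, 0.011,-0.097,-0.096,0,0,0,0]'
python3 -c "
from st import *
goal(.2)"
```

```text
time: 19.3
ee_pos: [0.5839, -0.3347, 0.4019]
orientation: [[-0.228, 0.971, 0.067], [0.933, 0.238, -0.27], [-0.278, 0.001, -0.96]]
ft_force: [1.0, -1.0, -1.6]
width: 0.0089
grip_force: 58.8
t 19.3 at [ 0.5839 -0.3347  0.4019] shift cm [26.38 22.6  -4.98] rot [0.002 0.002 0.002] w 0.008887137512670151 grip 58.82755100727081 F [ 1.  -1.  -1.6] q [ 0.6   0.32 -0.31  1.39  0.35  1.31  0.48]
```

```bash
python3 -m inch '[0,0,0,3.3,2.8,-0.6,0, 0,0,0,3.3,2.8,-0.6,0, 0,0,0,3.3,2.8,-0.6,0, 0,0,0,3.3,2.8,-0.6,0, 0,0,0,3.3,2.8,-0.6,0, 0,0,0,3.3,2.8,-0.6,0, 0,0,0,3.3,2.8,-0.6,0, 0,0,0,3.3,2.8,-0.6,0]'
python3 -m inch '[0,0,0,0,0,0,0]'
cat >> st.py <<'E'
def fit():
    C=cams(("side","scene"));s=env.state();e=np.array(s['ee_pos']);A=np.array(s['orientation'])
    d=A@[np.cos(.28),0,-np.sin(.28)];g=e-.014*A[:,2];O=[]
    for n,c in C.items():
        for m in imaging.silhouettes("lotus_stick",n)[:1]:
            M=m['mask'];pr=np.array([proj(c,g-d*.097),proj(c,g+d*.173)]);u=(pr[1]-pr[0])/np.linalg.norm(pr[1]-pr[0])
            P=np.argwhere(M)[:,::-1];t=(P-pr[0])@u
            print(n,round(float(m['confidence']),2),'pred butt/tip',pr.round(1).tolist(),'seen butt/tip',P[t<=t.min()+1.5].mean(0).round(1),P[t>=t.max()-1.5].mean(0).round(1))
            O.append((c,P[t<=t.min()+1.5].mean(0),P[t>=t.max()-1.5].mean(0)))
    if len(O)<2:return
    def f(q):
        b=q[:3];t=b+.27*np.array([np.cos(q[3])*np.cos(q[4]),np.sin(q[3])*np.cos(q[4]),np.sin(q[4])])
        return np.concatenate([np.r_[proj(c,b)-B,proj(c,t)-T] for c,B,T in O])
    q0=np.r_[g-d*.097,np.arctan2(d[1],d[0]),np.arcsin(d[2])]
    r=least_squares(f,q0,loss='soft_l1');q=r.x
    tip=q[:3]+.27*np.array([np.cos(q[3])*np.cos(q[4]),np.sin(q[3])*np.cos(q[4]),np.sin(q[4])])
    print('res',f(q).round(1),'fit tip in nozzle',(TR.T@(tip-NZ)).round(4),'az err',q[3]-TY-np.pi/2,'elev',q[4],'| model tip',(TR.T@(g+d*.173-NZ)).round(4),'elev',np.arcsin(d[2]))
E
python3 -c "
from st import *
goal(.2);fit()"
```

```text
time: 20.1
ee_pos: [0.7397, -0.0215, 0.3754]
orientation: [[-0.224, 0.972, 0.066], [0.935, 0.233, -0.267], [-0.275, 0.002, -0.961]]
ft_force: [0.9, -0.4, 0.3]
width: 0.0085
grip_force: 58.8
time: 20.2
ee_pos: [0.7402, -0.0159, 0.3733]
orientation: [[-0.232, 0.971, 0.065], [0.934, 0.241, -0.264], [-0.272, 0.0, -0.962]]
ft_force: [-0.5, 0.2, -0.6]
width: 0.0087
grip_force: 58.8
t 20.2 at [ 0.7402 -0.0159  0.3733] shift cm [-0.59 -0.15 -0.17] rot [ 0.001 -0.005  0.005] w 0.00867122801830536 grip 58.83893072605133 F [-0.5  0.2 -0.6] q [ 0.09  0.56 -0.4   1.12  0.48  1.51 -0.04]
side 0.58 pred butt/tip [[326.1, 125.1], [271.8, 98.6]] seen butt/tip [322.6 125.2] [271.8 101. ]
scene 0.56 pred butt/tip [[170.6, 138.3], [245.8, 179.2]] seen butt/tip [171.7 141.5] [246.3 182.7]
res [ 2.2  0.9 -0.3 -1.   0.3 -0.8  0.3  0.6] fit tip in nozzle [ 0.0022 -0.0802  0.1914] az err -0.00956183051967141 elev -0.0055968430440871166 | model tip [-0.0006 -0.0853  0.1987] elev 0.0019673257750121046
```

```bash
python3 -m inch '[0,0,0,0.65,0,2.3,0, 0,0,0,0.65,0,2.3,0, 0,0,0,0.65,0,2.3,0, 0,0,0,0.65,0,2.3,0, 0,0,0,0.65,0,2.3,0, 0,0,0,0.65,0,2.3,0, 0,0,0,0.65,0,2.3,0, 0,0,0,0.65,0,2.3,0]'
python3 -m inch '[0,0,0,0,0,0,0, 0,0,0,0,0,0,0]'
python3 - <<'E'
from st import *
import cv2
goal(.008);fit()
C=cams(("side","scene"))
a=C['side']['color'][90:250,190:350,::-1];b=C['scene']['color'][150:310,180:340,::-1]
cv2.imwrite('pics/f1.png',cv2.resize(np.hstack([a,b]),(800,400),interpolation=2))
E
```

```text
time: 21.2
ee_pos: [0.7397, -0.0254, 0.1849]
orientation: [[-0.221, 0.973, 0.067], [0.935, 0.231, -0.268], [-0.276, 0.003, -0.961]]
ft_force: [0.5, -0.2, -0.5]
width: 0.0086
grip_force: 58.8
time: 21.4
ee_pos: [0.74, -0.0246, 0.1863]
orientation: [[-0.222, 0.973, 0.067], [0.935, 0.232, -0.267], [-0.276, 0.003, -0.961]]
ft_force: [0.3, -0.5, 1.5]
width: 0.0089
grip_force: 58.8
t 21.4 at [ 0.74   -0.0246  0.1863] shift cm [0.35 0.07 0.09] rot [ 0.002 -0.001 -0.005] w 0.00885252974367109 grip 58.81466746330261 F [ 0.3 -0.5  1.5] q [ 0.11  0.66 -0.37  1.37  0.54  1.18 -0.18]
side 0.78 pred butt/tip [[322.3, 179.5], [272.1, 148.2]] seen butt/tip [320.  180.2] [273.4 150.8]
scene 0.89 pred butt/tip [[177.7, 195.2], [244.3, 240.1]] seen butt/tip [179.4 198.8] [242.6 241.2]
res [ 1.   2.5 -0.4 -1.9 -0.1 -1.4  0.5  1.1] fit tip in nozzle [ 0.0049 -0.0878  0.0065] az err -0.03638673576245255 elev 0.022465821892785343 | model tip [ 0.0005 -0.0877  0.0109] elev 0.0006145625852832402
```

View pics/f1.png

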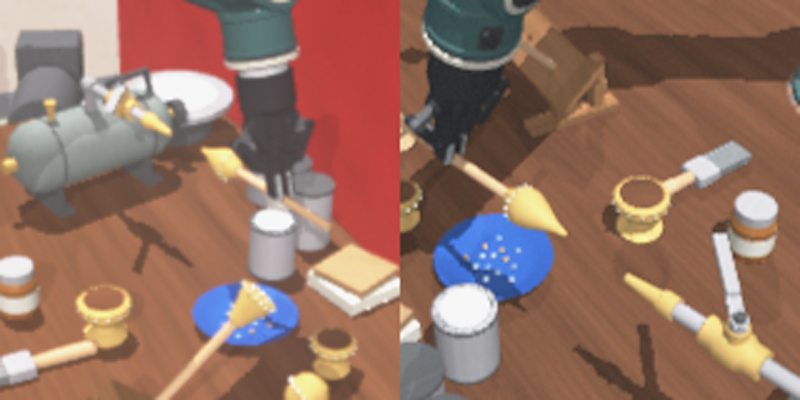

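Both views show the bud level and in line with the nozzle, tip at (202,152) left crop and (565,235) right crop, about 88 mm away and a few mm high. I'll trim that, let it settle and hand in.

```bash
python3 -m inch '[0,0,0,0.33,0,0.26,0, 0,0,0,0.33,0,0.26,0, 0,0,0,0,0,0,0, 0,0,0,0,0,0,0, 0,0,0,0,0,0,0, 0,0,0,0,0,0,0, 0,0,0,0,0,0,0]'
python3 -c "
from st import *
fit();s=env.state();print(np.abs(s['qd']).max(),s['grip_force']);print(env.hand_in())"
```

```text
time: 22.4
ee_pos: [0.7389, -0.0188, 0.1787]
orientation: [[-0.223, 0.972, 0.067], [0.935, 0.233, -0.267], [-0.275, 0.003, -0.961]]
ft_force: [0.8, 0.3, -0.4]
width: 0.0089
grip_force: 58.8
side 0.67 pred butt/tip [[320.9, 181.2], [271.0, 149.8]] seen butt/tip [319.2 182. ] [271.5 152.5]
scene 0.78 pred butt/tip [[179.2, 198.3], [246.0, 243.5]] seen butt/tip [180.5 201.5] [245.5 245.5]
res [ 0.7  1.3 -0.3 -1.1 -0.2 -1.   0.4  0.8] fit tip in nozzle [ 0.0017 -0.0808 -0.0055] az err -0.015964853215698405 elev 0.002171752054344732 | model tip [-0.     -0.0823  0.0024] elev 0.00101234927186173
0.0008164621759484789 58.81549537181854
the job is handed in; nothing more can be done
None
```

I handed the job in at about 22 s, and the hand-in gave no verdict. By my measurements, the valve is at about 45° and released, and the lotus is held still and level with its tip about 81 mm from the nozzle, within 6 mm of the jet's axis.

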